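# Slide the sanding block and the tin home in a sloped rack

## Robot

A 7-joint arm with a two-finger parallel gripper is mounted at the origin on a cart in front of the work surface, level with it; the furniture and walls round the work are solid. World frame = base frame: x ahead of the robot, y to its left, z up, the work surface at z = 0. Lengths are in m, angles in degrees, forces in N, time in s.
With the tool pointing down it reaches from about 0.35 to 0.9 m from the base axis. Payload 8.1 kg.
Tool frame: the origin (TCP) lies at the very end of the fingers, on their centre line; the grasp point (between the pads) lies env.hold_point_z behind it (env.hold_point_z is the distance from the TCP to the grasp point, in m); z points along the fingers, y is the line along which they close (so a half turn about z gives the same grasp; the last joint's range is limited). The gripper opens to 85 mm and grips with 20 to 120 N. Pads are 22 mm wide; open, the fingers measure 114 mm over their backs; the gripper's body (76 mm by 85 mm) begins 54 mm behind the grasp point. The pads swing forward as they close: fully open they stand 13 mm farther back than shut.
Start: joints at [71.413, 24.895, 1.432, 90.138, -0.665, 64.973, -4.303], TCP at [0.137, -0.61, 0.231] pointing down, gripper open.
Joint ranges: [-149.89, 149.89], [-25.12, 119.58], [-72.63, 75.52], [4.76, 147.25], [-75.54, 255.54], [6.69, 114.76], [-157.13, 157.13]. Speed limits (degrees/s): [127.2, 127.2, 172.46, 172.46, 180, 180, 180].

## Interface

Orientations are given as a 3x3 rotation matrix whose columns are the frame's x, y, z axes.
In Python, from cell import env, snapshot, monitor gives the robot as it stands. Calls block until the motion is done:
- env.move_pose(position, orientation): joint-space move of the TCP to a pose.
- env.move_straight(position, max_speed=0.15, attitude=None): straight line of the TCP; attitude=None keeps the orientation; max_speed is the mean speed in m/s.
- env.goto_joints(angles): joint-space move.
- env.open_gripper() and env.grasp(grip_force=None): open the fingers fully, or close them until they stop; grip_force is the grip in N (None keeps the last).
- env.pause(seconds).
- env.inverse_kinematics(position, orientation): joint angles nearest the present ones, or None.
- snapshot(name): name is "scene" or "side" or "wrist"; returns a dict with "image" (400x640x3 uint8, red, green, blue), "fx", "fy", "cx", "cy" (pixels), "distortion" ([k1, k2, p1, p2, k3] as OpenCV has them; the pictures are not rectified), "pose" (4x4, takes a point from camera to world coordinates). Camera axes: x right, y down, z forward; pixel columns grow to the right and rows downward; lengths in m; the calibration is good to about 2 mm. A picture is of the moment at which its call begins. There is no depth.
A pose or a line that the arm cannot do raises env.MotionError and nothing moves.
- env.job_done(): hands the job in; it is judged then, once.
Readings, each from a call of its own:
- monitor.current_clock(): time.
- monitor.current_q(): joint angles.
- monitor.current_qvel(): joint speeds.
- monitor.current_joint_torque(): joint torques, N m.
- monitor.current_position(): TCP position.
- monitor.current_ee_rot(): TCP orientation.
- monitor.current_ft_force(): force on the tool from outside, world axes, zero at the start.
- monitor.current_wrist_torque(): the same for the moment, N m.
- monitor.current_finger_gap(): opening from 0.0 (shut) to 1.0 (fully open).
- monitor.current_grasp_force(): force on a finger pad.
Only numpy, scipy, OpenCV 4.12 (cv2) and the standard library are available. Lean on these libraries where they do the work, as an engineer would, in place of code of your own. Each camera call takes 0.05 s, during which the arm holds its last target. There are 200 camera calls.

## Task

Put the sanding block in the left lane and the small tin in the right lane of the sloped rack, each lying flat and lengthwise, and slide each down under the shelf until it rests against the stop at the back of its lane. The stops are only clamped by friction: push gently enough that they do not shift, and leave the tape measure, the glass jar and the screwdriver where they are.

Things in the scene. Friction and masses are not known exactly. Their poses are not given: they have to be found in the camera images.
- rack: Fixed plywood rack: a tray of two lanes that slopes down away from the robot, its back half under a small shelf. Origin on the table under the tray, half-way across; x runs horizontally into the rack (the downhill way), y to its left, z up. Tray floor: falls 18 degrees towards +x, 240 mm long down the slope, 156 mm wide. Things laid on it stay put by friction; a push of under 1 N moves them.
- rack_lip (a point): Middle of the tray's top edge, on the floor's surface (rack x -0.115, y 0, z 0.100). The first 75 mm of slope below it are an open apron without walls. Axes as the rack's (not tilted).
- lane_left (a point): On the tray floor at the mouth of the left lane, mid-way between its walls (75 mm down the slope from the lip, rack y +0.037). From here down the lane has walls 8 mm thick, 22 mm high, 66 mm apart. Axes as the rack's. The stop (stop_left), square to the lane, 27 mm high, hidden under the shelf, was clamped anywhere with its near face 115 to 139 mm farther down: find it by touch; it shifts at about 22 N.
- lane_right (a point): The same point of the right lane (rack y -0.037); same walls. Its stop (stop_right) has its near face anywhere from 99 to 123 mm farther down the slope: find it by touch; it shifts at about 22 N.
- shelf_edge (a point): Middle of the lower front edge of the shelf over the lanes (rack x +0.001, z 0.115; 122 mm down the slope from the lip). The shelf's underside is level from here to the back; its upright front board rises to z 0.200, with small jars behind it up to z 0.23.
- block_center (a point): Centre of the wooden sanding block, 55 (x) by 97 (y) by 27 (z) mm, 70 g or so, lying flat on the table; long axis = y, up = z. Rigid; grasp across the 55 mm.
- tin_center (a point): Centre of the small hinged tin (lid stays shut), 57 (x) by 81 (y) by 29 (z) mm, 90 g or so, lying flat; long axis = y, up = z. Grasp across the 57 mm.
- tape_measure: Pocket tape measure, 33 x 86 x 65 mm, standing; bystander. Origin under its centre.
- glass_jar: Glass jar with a lid, 62 mm across, 86 mm high; bystander. Origin under its centre.
- screwdriver: Slotted screwdriver, 24 x 180 x 24 mm, lying; bystander. Origin under its centre.

How it is judged:
By the outcome, as a careful person would: the job done as asked, in the order asked, and still so for the second after the job is handed in, with the robot touching nothing.
It also fails if it takes over 72 s, if anything falls off the work surface, if the arm or the gripper's body presses on something with over 40 N, if the wrist force passes 120 N, or if a joint passes its speed limit or range.

## Working session

There is one attempt and no reset: what is moved stays moved. The work goes in short steps, each a Python script; the robot and the scene stay as the last script left them, time stands still between calls to the robot, and variables do not carry over. Pictures are saved under pics/ and viewed, at most 10 in all, crops included, and the job is handed in when it is done.

```bash
mkdir -p pics; ls; python3 - <<'E'
from cell import env,snapshot,monitor
import cv2,numpy as np,pickle
d={}
for n in("scene","side","wrist"):
    s=snapshot(n);d[n]=s;cv2.imwrite(f"pics/{n}0.png",s["image"][:,:,::-1])
    print(n,s["fx"],s["fy"],s["cx"],s["cy"],s["distortion"],np.round(s["pose"],3).tolist())
pickle.dump(d,open("s0.pkl","wb"))
print(env.hold_point_z,monitor.current_clock(),monitor.current_ee_rot())
E
```

```text
pics
scene 465.5934452129328 465.5934452129328 318.54608838964015 204.31953683507393 [-0.00547927  0.          0.          0.          0.        ] [[-0.64, -0.51, 0.574, -0.213], [-0.768, 0.417, -0.486, 0.628], [0.008, -0.752, -0.659, 1.0], [0.0, 0.0, 0.0, 1.0]]
side 477.5080709751198 477.5080709751198 322.2707424649332 200.90340753771153 [0.00381057 0.         0.         0.         0.        ] [[-0.875, 0.312, -0.369, 1.226], [0.484, 0.567, -0.667, 1.173], [0.001, -0.762, -0.647, 1.259], [0.0, 0.0, 0.0, 1.0]]
wrist 303.96890076098504 303.96890076098504 309.79054310371066 199.116097225902 [-0.05262946  0.          0.          0.          0.        ] [[0.22, -0.921, -0.321, 0.22], [-0.976, -0.208, -0.071, -0.592], [-0.001, 0.328, -0.945, 0.373], [0.0, 0.0, 0.0, 1.0]]
0.0187 0.15 [[ 9.75501379e-01  2.19992929e-01 -4.12880640e-04]
 [ 2.19993265e-01 -9.75500719e-01  1.14464864e-03]
 [-1.50950755e-04 -1.20743729e-03 -9.99999260e-01]]
```

View pics/scene0.png

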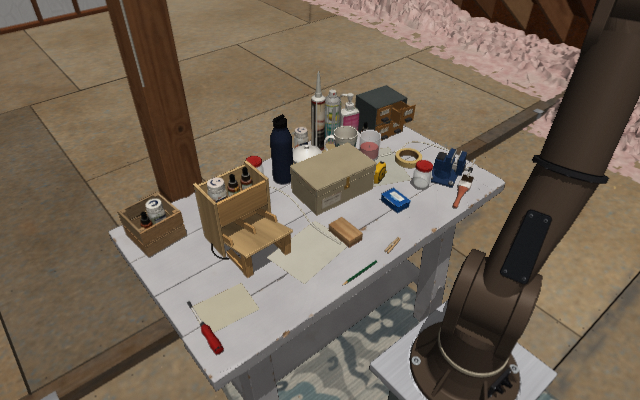

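View pics/side0.png

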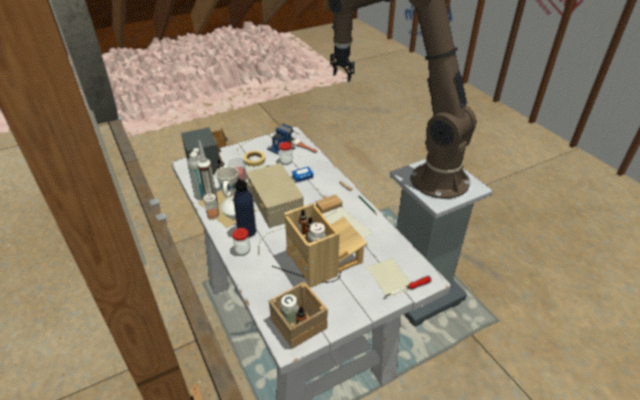

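The scene view shows the rack at about (250,225), the block at (346,231), the blue tin at (396,200), and the jar at (423,175). The tape measure is at (380,172) and the screwdriver at (208,335). The side view is blurrier, so I'll zoom the scene image.

```bash
cat > h.py <<'E'
import cv2,numpy as np,pickle
from scipy.optimize import least_squares
def K(s): return np.array([[s["fx"],0,s["cx"]],[0,s["fy"],s["cy"]],[0,0,1.]])
def proj(s,P):
    T=np.linalg.inv(s["pose"]); P=np.atleast_2d(P).astype(float)
    return cv2.projectPoints(P,cv2.Rodrigues(T[:3,:3])[0],T[:3,3],K(s),np.array(s["distortion"]))[0][:,0]
def at_z(s,px,z):
    u=cv2.undistortPoints(np.array(px,float).reshape(-1,1,2),K(s),np.array(s["distortion"]))[:,0]
    d=np.c_[u,np.ones(len(u))]@s["pose"][:3,:3].T; c=s["pose"][:3,3]
    return c+d*((z-c[2])/d[:,2])[:,None]
def Rz(a): c,s=np.cos(a),np.sin(a); return np.array([[c,-s,0],[s,c,0],[0,0,1.]])
def fit(views,x0):
    "views: list of (snapshot, body points, pixels); planar pose x,y,yaw of a body on the table"
    f=lambda v:np.concatenate([(proj(s,np.atleast_2d(P)@Rz(v[2]).T+[v[0],v[1],0])-p).ravel() for s,P,p in views])
    r=least_squares(f,x0,loss="soft_l1"); return r.x,f(r.x).reshape(-1,2)
E
python3 - <<'E'
from h import *
d=pickle.load(open("s0.pkl","rb"));s=d["scene"]
i=s["image"][:,:,::-1]
cv2.imwrite("pics/c1.png",cv2.resize(i[150:280,190:420],None,fx=3.4,fy=3.4,interpolation=cv2.INTER_CUBIC))
print(at_z(s,[[346,226],[396,197],[250,232]],.03).round(3).tolist())
print(at_z(s,[[229,262],[247,272],[292,246],[423,187],[380,182],[208,335]],0).round(3).tolist())
E
```

```text
[[0.504, -0.088, 0.03], [0.502, -0.304, 0.03], [0.665, 0.149, 0.03]]
[[0.628, 0.248, 0.0], [0.565, 0.229, 0.0], [0.564, 0.071, 0.0], [0.502, -0.443, 0.0], [0.614, -0.349, 0.0], [0.455, 0.414, 0.0]]
```

View pics/c1.png

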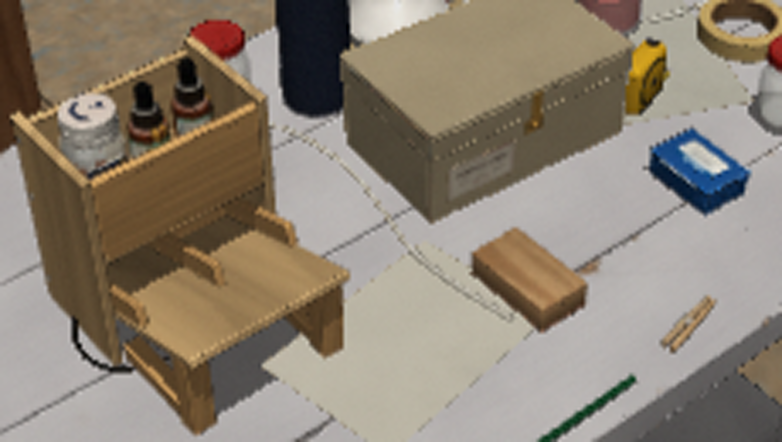

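The crop shows the lip's corners at about (190,362) and (350,270), and the front of the middle wall at (218,283). The block's top corners are (515,228), (586,283), (543,314), (472,254). The tin's are (690,130), (748,172), (706,200), (650,160). I'll fit rough poses from these.

```bash
cat >> h.py <<'E'
c18,s18=np.cos(np.radians(18)),np.sin(np.radians(18))
def slope(s,y,h): return [-.115+s*c18+h*s18, y, .1-s*s18+h*c18]   # s down slope, h above floor
def box(a,b,h): return np.array([[x*a/2,y*b/2,h] for x,y in((1,1),(1,-1),(-1,-1),(-1,1))])
E
python3 - <<'E'
from h import *
s=pickle.load(open("s0.pkl","rb"))["scene"]
p=lambda L:np.array(L)/3.4+[190,150]-.35
# rack facing: lip-left corner at high y, lip toward robot
P=[slope(0,.078,0),slope(0,-.078,0)]
for y0 in (-30,0,30): 
  r,e=fit([(s,P,p([[190,362],[350,270]]))],[.65,.15,np.radians(y0)]);print("rack",r,np.degrees(r[2]),abs(e).max())
q=p([[515,228],[586,283],[543,314],[472,254]])
for n,sz,q in(("block",(.055,.097,.027),q),("tin",(.057,.081,.029),p([[690,130],[748,172],[706,200],[650,160]]))):
  w=at_z(s,q,sz[2]);print(n,w.round(3).tolist(),np.linalg.norm(np.diff(w,axis=0,append=w[:1]),axis=1).round(3))
  best=min((fit([(s,box(*sz),np.roll(q,k,0))],[*w[:,:2].mean(0),y]) for k in range(4) for y in np.radians([-90,-45,0,45,90])),key=lambda t:abs(t[1]).sum());print(best[0],np.degrees(best[0][2]),abs(best[1]).max())
E
```

```text
rack [0.65062575 0.16604431 0.01695709] 0.9715696252992281 0.02846505061140192
rack [0.65062575 0.16604431 0.01695709] 0.9715696241307369 0.028465050187207908
rack [0.65062575 0.16604431 0.01695709] 0.9715696397335156 0.02846505475270078
block [[0.546, -0.106, 0.027], [0.454, -0.107, 0.027], [0.451, -0.053, 0.027], [0.545, -0.054, 0.027]] [0.092 0.055 0.095 0.052]
[ 0.4992579  -0.08007999 -1.56792685] -89.83559110325949 0.9878211642758288
tin [[0.542, -0.331, 0.029], [0.464, -0.327, 0.029], [0.461, -0.267, 0.029], [0.535, -0.268, 0.029]] [0.078 0.06  0.073 0.063]
[ 0.5009781  -0.29852059 -1.59899628] -91.61573842935157 1.6007786507102821
```

```bash
cat >> h.py <<'E'
def Rt(pitch,yaw=0,x=-1):
    "tool pointing down, leaning by pitch deg (fingers pointing forward as pitch grows), camera to robot side if x=-1"
    p=np.radians(pitch); z=np.array([np.sin(p),0,-np.cos(p)]); y=np.array([0,-x,0.]); return Rz(yaw)@np.c_[np.cross(y,z),y,z]
E
python3 - <<'E'
from h import *
from cell import env,snapshot,monitor
R=Rt(0); print(R.tolist())
for p,t in(((.46,.11,.28),0),((.47,-.19,.28),0),((.5,-.08,.002),18),((.57,.2,.1),0),((.64,.2,.07),50),((.5,-.3,.0),18)):
  for x in(-1,1):
    q=env.inverse_kinematics(p,Rt(t,0,x)); print(p,x,None if q is None else np.round(q,0))
env.move_pose((.47,-.19,.28),R)
a=snapshot("wrist")
env.move_pose((.46,.11,.28),R)
b=snapshot("wrist")
pickle.dump((a,b),open("s1.pkl","wb"));print(monitor.current_clock(),monitor.current_q())
cv2.imwrite("pics/w1.png",a["image"][:,:,::-1]);cv2.imwrite("pics/w2.png",b["image"][:,:,::-1])
E
```

```text
[[-1.0, 0.0, 0.0], [0.0, 1.0, 0.0], [0.0, 0.0, -1.0]]
(0.46, 0.11, 0.28) -1 [ 31.  19. -64. 103.  18.  70.  52.]
(0.46, 0.11, 0.28) 1 [  25.   16.  -55.  103.   14.   68. -124.]
(0.47, -0.19, 0.28) -1 [ 50.  17. -43. 100.  12.  68.  94.]
(0.47, -0.19, 0.28) 1 [ 29.  13. -16. 101.   4.  67. -78.]
(0.5, -0.08, 0.002) -1 [ 22.  31. -24. 133.  90.  11.   5.]
(0.5, -0.08, 0.002) 1 None
(0.57, 0.2, 0.1) -1 [ 15.  47. -64.  98.  46.  66.  27.]
(0.57, 0.2, 0.1) 1 [  -1.   35.  -34.   99.   24.   53. -135.]
(0.64, 0.2, 0.07) -1 [  7.  53. -61. 130. 123.  74. -42.]
(0.64, 0.2, 0.07) 1 [-14.  39. -30. 131. 127.  54. 119.]
(0.5, -0.3, 0.0) -1 [ 52.  37. -28. 120.  32.  13.  91.]
(0.5, -0.3, 0.0) 1 [ 40.  34. -12. 121. -16.  10. -43.]
3.3417 [ 24.32854476  15.58011933 -53.55910118 103.12899331  13.49131596
  68.05869868  56.51076151]
```

View pics/w1.png

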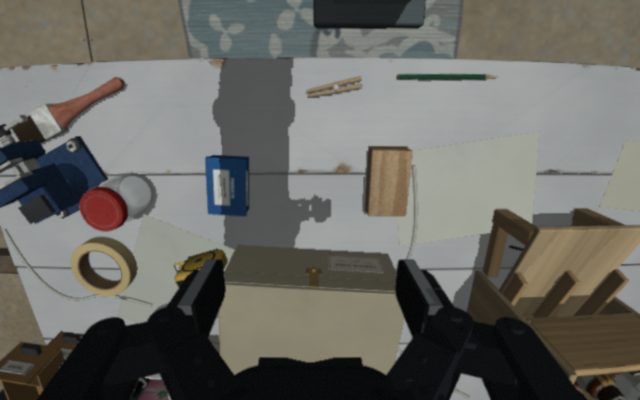

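View pics/w2.png

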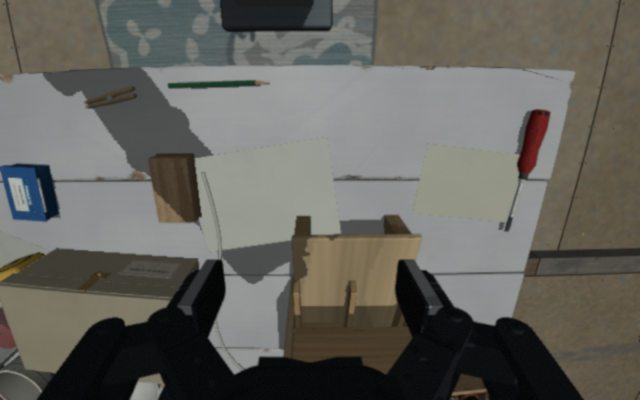

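w1 shows the tin at about (228,185), the block at (389,182) and the jar at (105,207). w2 shows the rack's lip at (297–421, 236) with wall fronts near (297,290), (352,290), (403,285), and the block at (175,188). I'll zoom for the exact corners.

```bash
python3 - <<'E'
from h import *
a,b=pickle.load(open("s1.pkl","rb"))
z=lambda i,x,y,w,h:cv2.resize(i["image"][y:y+h,x:x+w,::-1],None,fx=4,fy=4,interpolation=cv2.INTER_CUBIC)
top=np.hstack([z(a,195,145,66,80),z(a,355,140,66,80),z(b,140,145,66,80)])
bot=z(b,280,210,198,70)
o=np.vstack([top,bot]);print(o.shape);cv2.imwrite("pics/z.png",o)
E
```

```text
(600, 792, 3)
```

View pics/z.png

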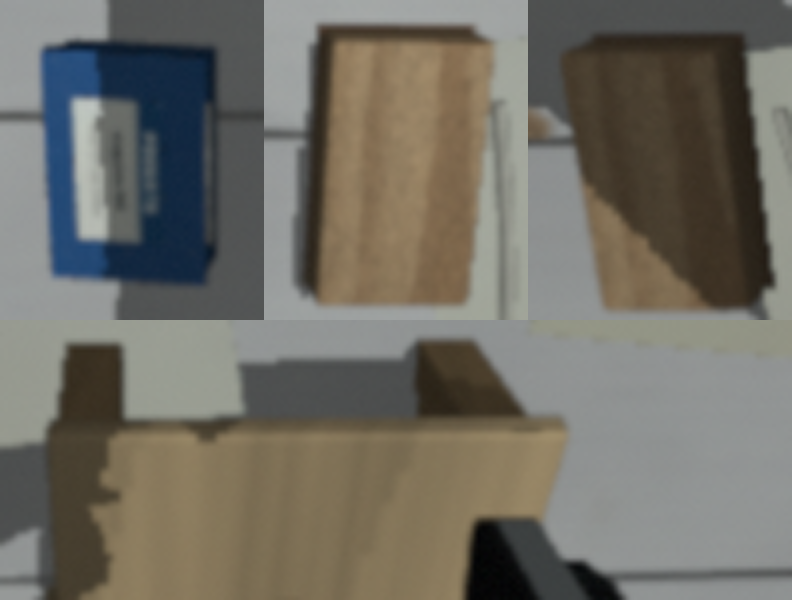

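The zoom gives sub-pixel corners for the block in both views, the tin in one, and the lip's edge from (50,430) to (566,431). Next is a combined fit.

```bash
python3 - <<'E'
from h import *
a,b=pickle.load(open("s1.pkl","rb"));s=pickle.load(open("s0.pkl","rb"))["scene"]
z=lambda L,ox,oy,px,py:(np.array(L,float)-[px,py]+.5)/4-.5+[ox,oy]
p=lambda L:(np.array(L)+.5)/3.4-.5+[190,150]
# order: body (+x,+y),(+x,-y),(-x,-y),(-x,+y) with long axis y = world +x => yaw -90: body +x = world -y
# world order: (-y,far),( -y,near),(+y,near),(+y,far)
o=[3,0,1,2]
Z=lambda *k:z(*k)[o]
B=box(.055,.097,.027);T=box(.057,.081,.029)
bl=[(a,B,Z([[331,38],[492,40],[467,303],[318,303]],355,140,264,0)),
    (b,B,Z([[563,50],[718,48],[752,308],[606,310]],140,145,528,0)),
    (s,B,p([[515,228],[586,283],[543,314],[472,254]]))]
ti=[(a,T,Z([[43,48],[206,50],[206,284],[54,278]],195,145,0,0)),(s,T,p([[690,130],[748,172],[706,200],[650,160]]))]
L=[slope(0,-.078,0),slope(0,.078,0)]
ra=[(b,L,z([[50,431],[566,432]],280,210,0,320)),(s,[L[1],L[0]],p([[190,362],[350,270]]))]
for n,v,x0 in(("block",bl,[.5,-.08,-1.57]),("tin",ti,[.5,-.3,-1.57]),("rack",ra,[.65,.166,0])):
  for k in [v]+[[w] for w in v]:
    r,e=fit(k,x0);print(n,r[:2].round(4),np.degrees(r[2]).round(2),abs(e).max().round(2))
E
```

```text
block [ 0.501  -0.0837] -89.86 2.21
block [ 0.5009 -0.085 ] -89.38 1.82
block [ 0.5009 -0.0829] -90.28 1.62
block [ 0.4993 -0.0801] -89.84 0.99
tin [ 0.5039 -0.3051] -92.67 3.03
tin [ 0.5039 -0.306 ] -92.59 1.95
tin [ 0.501  -0.2985] -91.62 1.6
rack [0.6512 0.1624] -0.24 2.08
rack [0.6512 0.1614] -0.39 1.47
rack [0.6506 0.166 ] 0.97 0.03
```

Wrist and scene fits agree within 2–5 mm, and heights and sizes are right. The grasp will centre the block, so I'll grasp it and then check it against the lane.

```bash
cat >> h.py <<'E'
RX,RY,RA=.6512,.162,0.0           # rack pose
def rack(p): return Rz(RA)@np.array(p)+[RX,RY,0]
Ry18=Rt(0,0,-1)@Rt(18,0,-1).T     # rotates level -> lane slope
def pick(env,monitor,c,yaw,h,l,off=-.0245,pitch=18,tz=.003,grip=40):
    d=Rz(yaw)@[1,0,0]; g=np.array(c)+d[:2]*off
    tcp=np.r_[g+d[:2]*.022*np.sin(np.radians(pitch)),tz]; R=Rt(pitch,yaw)
    env.move_pose(tcp+[0,0,.07],R); env.move_straight(tcp,.12,R)
    print("f",monitor.current_ft_force().round(1)); env.grasp(grip)
    print("gap",monitor.current_finger_gap(),"gf",monitor.current_grasp_force(),monitor.current_clock())
def tool_for(tcp,c,yaw,h,lane_y,s,up):
    "tool position that puts the held thing at s (its centre) and up above the floor"
    rel=Rz(-yaw)@(tcp-np.r_[c,h/2]); return rack(slope(s,lane_y,h/2+up))+Rz(RA)@Ry18@rel
E
python3 - <<'E'
from h import *
from cell import env,snapshot,monitor
c=np.array([.501,-.084])
pick(env,monitor,c,0,.027,.097)
tcp=np.array(monitor.current_position());print(tcp)
env.move_straight(tcp+[0,0,.16],.25)
print(monitor.current_ft_force().round(2),monitor.current_finger_gap())
# fingers centre the block in y
c[1]=tcp[1]; pickle.dump((tcp,c),open("g.pkl","wb"))
R=Rz(RA)@Rt(0)
env.move_pose(tool_for(tcp,c,0,.027,.037,.033,.05),R)
s=snapshot("wrist");pickle.dump(s,open("s2.pkl","wb"));cv2.imwrite("pics/w3.png",s["image"][:,:,::-1])
print(monitor.current_position(),monitor.current_clock())
E
```

```text
f [-0.5 -0.1  0.1]
gap 0.6396726158064345 gf 41.85781002044678 6.3417
[ 0.48335295 -0.08399184  0.00329392]Traceback (most recent call last):
  File "<stdin>", line 6, in <module>
cell.MotionError: the arm cannot follow that straight line within its joint ranges
```

```bash
python3 - <<'E'
from h import *
from cell import env,snapshot,monitor
c=np.array([.501,-.084])
tcp=np.array(monitor.current_position())
env.move_straight(tcp+[0,0,.07],.2)
print(monitor.current_ft_force().round(2),monitor.current_finger_gap())
c[1]=tcp[1]; pickle.dump((tcp,c),open("g.pkl","wb"))
R=Rz(RA)@Rt(0)
env.move_pose([.47,0,.2],R)
env.move_pose(tool_for(tcp,c,0,.027,.037,.033,.05),R)
s=snapshot("wrist");pickle.dump(s,open("s2.pkl","wb"));cv2.imwrite("pics/w3.png",s["image"][:,:,::-1])
print(monitor.current_position(),monitor.current_clock())
E
```

```text
[ 0.37  0.16 -0.7 ] 0.6380627957651912
[0.56742042 0.19636785 0.14568751] 9.4417
```

View pics/w3.png

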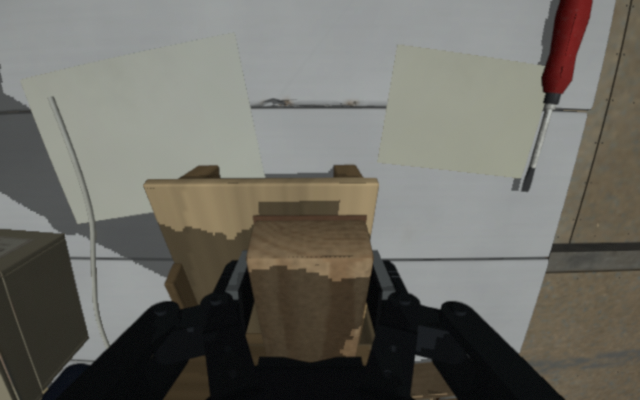

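Here the lip corners are at (146,182) and (378,181). The block is held square, with its rear top edge at about (248–372, 258).

```bash
python3 - <<'E'
from h import *
s=pickle.load(open("s2.pkl","rb"))
# refine the lip corners with the edge image
w=at_z(s,[[146,183],[378,182.5]],.1);print(w.round(4).tolist(),np.linalg.norm(w[1]-w[0]),np.degrees(np.arctan2(-(w[1]-w[0])[0],(w[1]-w[0])[1])))
r,e=fit([(s,[slope(0,-.078,0),slope(0,.078,0)],[[146,183],[378,182.5]])],[.65,.16,0]);print(r,e)
# block rear top edge: predicted
tcp,c=pickle.load(open("g.pkl","rb"))
print(proj(s,[rack(slope(.033-.0485,.037+k*.0275,.077)) for k in(-1,1)]))
print(proj(s,[rack(slope(.033-.0485,.037+k*.0275,.05)) for k in(-1,1)]))
E
```

```text
[[0.5368, 0.0881, 0.1], [0.5366, 0.2392, 0.1]] 0.15103176543625624 0.05142337926471298
[0.65179451 0.16300942 0.00130182] [[-4.79950495  0.1835238 ]
 [ 2.61390387  0.07028488]]
[[251.5282024  254.96696388]
 [385.38511147 254.93280368]]
[[260.13321071 212.98375722]
 [374.50073788 212.96126011]]
```

```bash
python3 - <<'E'
from h import *
from cell import env,snapshot,monitor
tcp,c=pickle.load(open("g.pkl","rb"))
t=tool_for(tcp,c,0,.027,.037,.033,.05);print("want",t,"is",monitor.current_position());env.pause(.4);print(monitor.current_position(),monitor.current_ee_rot().round(4).tolist(),tcp,c)
s=snapshot("wrist");g=cv2.cvtColor(s["image"],cv2.COLOR_RGB2GRAY).astype(int)
# block rear top edge/bottom: print row profiles across block's and lip's side edges
print(g[190,138:156],g[190,368:386]);print(g[240,240:268],g[240,360:385])
cv2.imwrite("pics/z2.png",cv2.resize(s["image"][170:300,130:390,::-1],None,fx=3,fy=3,interpolation=cv2.INTER_CUBIC))
E
```

```text
want [0.56727025 0.199      0.14594121] is [0.56742042 0.19636785 0.14568751]
[0.56742757 0.19843751 0.14621402] [[-1.0, 0.0008, 0.0005], [0.0008, 1.0, -0.0001], [-0.0005, -0.0001, -1.0]] [ 0.48335295 -0.08399184  0.00329392] [ 0.501      -0.08399184]
[156 156 156 155 148 123 117 121 122 122 122 121 121 121 121 122 121 122] [139 139 137 138 137 133 129 131 144 149 151 150 151 151 151 151 152 151]
[63 62 62 61 61 62 62 63 62 62 67 76 79 82 83 84 84 84 81 80 79 78 77 76
 75 75 75 78] [ 80  78  80  81  81  82  80  81  82  94 128 148 152 154 153 153 153 154
 154 154 154 155 154 155 154]
```

View pics/z2.png

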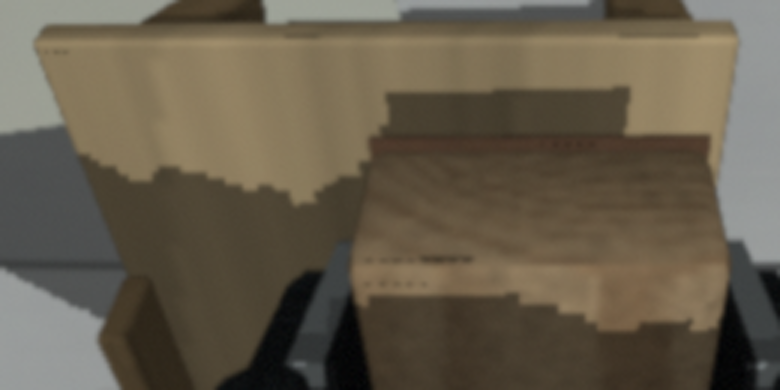

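The settled view puts the lip corners at about (142.5,182.5) and (375.5,182), with the block square in the hand. I'll fit again from these.

```bash
python3 - <<'E'
from h import *
from cell import env,snapshot,monitor
s=snapshot("wrist")
for row in (182,183):
  px=[[142.5,row+.3],[375.6,row]]
  w=at_z(s,px,.1);print(w.round(4).tolist(),w.mean(0).round(4))
print(monitor.current_position())
E
grep -n RX, h.py
```

```text
[[0.5369, 0.0873, 0.1], [0.5369, 0.2396, 0.1]] [0.5369 0.1634 0.1   ]
[[0.5376, 0.0872, 0.1], [0.5376, 0.2397, 0.1]] [0.5376 0.1634 0.1   ]
[0.56734319 0.19878953 0.14606292]
22:RX,RY,RA=.6512,.162,0.0           # rack pose
23:def rack(p): return Rz(RA)@np.array(p)+[RX,RY,0]
```

```bash
sed -i 's/^RX,RY,RA=.*/RX,RY,RA=.652,.1632,0.0/' h.py; cat >> h.py <<'E'
def insert(env,monitor,tcp,c,h,ly,s0,s1):
    t=lambda s,u:tool_for(tcp,c,0,h,ly,s,u)
    F=lambda:np.array(monitor.current_ft_force())
    env.move_straight(t(s0,.02),.15); env.move_straight(t(s0,.007),.08); env.pause(.3); f0=F(); print("f0",f0.round(2))
    env.move_straight(t(s1,.007),.08); print("in",(F()-f0).round(2))
    for u in np.arange(.004,-.006,-.0015):
        env.move_straight(t(s1,u),.05); env.pause(.15); d=F()-f0; print(round(u,4),d.round(1))
        if d[2]>2.5: break
E
python3 - <<'E'
from h import *
from cell import env,snapshot,monitor
tcp,c=pickle.load(open("g.pkl","rb"))
insert(env,monitor,tcp,c,.027,.037,.033,.072)
s=snapshot("wrist");cv2.imwrite("pics/w4.png",s["image"][:,:,::-1]);print(monitor.current_position(),monitor.current_clock())
E
```

```text
f0 [-0.19 -0.06 -1.66]
in [-0.75  0.17  1.37]
0.004 [-0.2 -0.1  0.2]
0.0025 [-0.2 -0.1  2.2]
0.001 [0.5 0.9 1.7]
-0.0005 [0.4 0.5 7. ]
[0.59002993 0.20036894 0.08640534] 13.1917
```

View pics/w4.png

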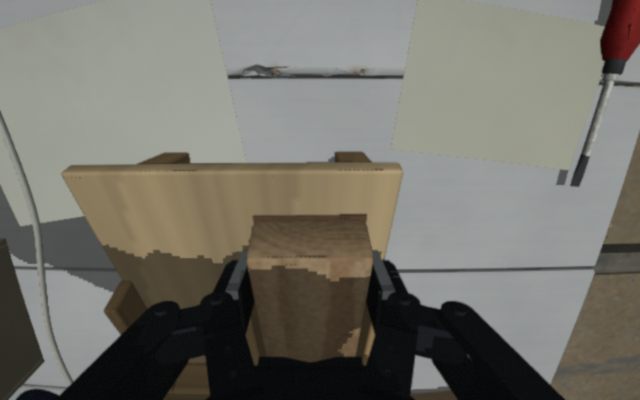

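The block lies on the apron between the wall fronts, with its rear edge at row 215 and floor contact at the expected height. I'll release it, shut the fingers and push.

```bash
cat >> h.py <<'E'
HT=.0135  # tcp height above floor while pushing
def push(env,monitor,ly,rear,start,end,lim=3.0,pitch=40):
    R=Rt(pitch,RA); t=lambda s:rack(slope(s-.0058,ly,HT)); F=lambda:np.array(monitor.current_ft_force())
    u=np.array([c18,0,-s18])
    env.move_pose(t(rear-.015)+[-.03,0,.07],R); env.move_straight(t(rear-.015),.15); env.pause(.3); f0=F()
    env.move_straight(t(start),.06); env.pause(.2); print("run",(F()-f0).round(2),monitor.current_clock())
    s=start
    while s<end:
        s+=.002; env.move_straight(t(s),.04); env.pause(.12); d=F()-f0; print(round(s*1e3,1),d.round(1),end=" ")
        if -d@u>lim: break
    p=np.array(monitor.current_position()); sm=(p-rack(slope(0,ly,HT)))@u+.0058
    print("\nstopped: cmd",s,"rear at",sm,"clock",monitor.current_clock()); return s
E
python3 - <<'E'
from h import *
from cell import env,snapshot,monitor
env.open_gripper(); p=np.array(monitor.current_position()); print(monitor.current_finger_gap())
env.move_straight(p+[-.0,0,.08],.2); env.grasp(20)
s=snapshot("wrist");pickle.dump(s,open("s3.pkl","wb"))
for x in (.02,.06,.11): 
  q=env.inverse_kinematics(rack(slope(x-.0058,.037,HT)),Rt(40,RA));print(None if q is None else np.round(q))
try: push(env,monitor,.037,.0235,.086,.121)
except env.MotionError as e: print(e)
print(monitor.current_position(),monitor.current_clock())
E
```

```text
1.0021039100214533
[-35.  23.  -6. 135. 111.  29. -56.]
[-34.  26.  -4. 132. 115.  27. -56.]
[-29.  30.  -5. 126. 116.  26. -54.]
run [0.71 0.59 0.34] 18.7167
88.0 [ 0.2  0.2 -0.7] 90.0 [0.8 1.4 0.1] 92.0 [0.4 0.5 0.4] 94.0 [-0.4  0.3 -0. ] 96.0 [-0.1 -0.   0.2] 98.0 [ 0.8  1.3 -0.4] 100.0 [-0.   1.4  0.1] 102.0 [ 0.4  0.6 -0.1] 104.0 [0.2 1.1 0.3] 106.0 [0.7 1.9 0.2] 108.0 [ 0.1  0.9 -0.9] 110.0 [-0.2  1.5  0.1] 112.0 [-0.1  0.6 -0.6] 114.0 [-0.2  0.  -0.7] 116.0 [-7.5 -0.3  7.1] 
stopped: cmd 0.11600000000000002 rear at 0.11517583049798834 clock 24.2167
[0.64511617 0.20032004 0.07879973] 24.2167
```

```bash
sed -i 's/def insert(env,monitor,tcp,c,h,ly,s0,s1):/def insert(env,monitor,tcp,c,h,ly,s0,s1,yaw=0):/; s/tool_for(tcp,c,0,h,ly,s,u)/tool_for(tcp,c,yaw,h,ly,s,u)/' h.py
python3 - <<'E'
from h import *
from cell import env,snapshot,monitor
p=np.array(monitor.current_position())
env.move_straight(p+np.array([-c18,0,s18])*.02,.1); env.move_straight(p+[-.06,0,.08],.25)
pickle.dump((snapshot("wrist"),snapshot("scene")),open("s4.pkl","wb"))
env.open_gripper()
env.move_pose([.47,-.12,.2],Rt(0))
yaw=np.radians(-2.6); c=np.array([.5039,-.3055])
pick(env,monitor,c,yaw,.029,.081,off=-.0165)
tcp=np.array(monitor.current_position())
d=Rz(yaw)[:,0]; n=Rz(yaw)[:2,1]; c=c+n*((tcp[:2]-c)@n)   # centred by the fingers
pickle.dump((tcp,c,yaw),open("g2.pkl","wb"));print(tcp,c)
env.move_straight(tcp+[0,0,.07],.2); print(monitor.current_ft_force().round(2),monitor.current_finger_gap())
env.move_pose([.47,-.05,.2],Rt(0))
env.move_pose(tool_for(tcp,c,yaw,.029,-.037,.028,.05),Rz(RA)@Rt(0)); env.pause(.4)
s=snapshot("wrist");pickle.dump(s,open("s5.pkl","wb"))
print(monitor.current_position(),tool_for(tcp,c,yaw,.029,-.037,.028,.05),monitor.current_clock())
# numeric check of the lip's edges in this picture
a,b=proj(s,[rack(slope(0,-.078,0)),rack(slope(0,.078,0))]);print(a,b)
g=cv2.cvtColor(s["image"],cv2.COLOR_RGB2GRAY).astype(int);r=int(a[1])+3
print(g[r,int(a[0])-8:int(a[0])+12],g[r,int(b[0])-12:int(b[0])+8])
E
```

```text
f [0.4 0.3 0.1]
gap 0.6366904653361758 gf 40.334333181381226 29.7083
[ 0.49450951 -0.30558942  0.00400211] [ 0.50387662 -0.30601478]
[-1.72 -0.3  -1.27] 0.6325550560720865
[0.57148693 0.12572926 0.14587111] [0.57139932 0.1262     0.14560416] 32.6167
[249.45266456 176.03521466] [489.5835627  176.24351573]
[167 167 167 167 167 166 167 160 140 122 126 134 135 136 136 136 135 135
 136 135] [152 152 151 150 150 149 149 147 145 152 158 160 160 161 161 160 161 160
 161 161]
```

```bash
python3 - <<'E'
from h import *
from cell import env,snapshot,monitor
tcp,c,yaw=pickle.load(open("g2.pkl","rb"))
insert(env,monitor,tcp,c,.029,-.037,.028,.064,yaw)
pickle.dump(snapshot("wrist"),open("s6.pkl","wb"))
print(monitor.current_position(),monitor.current_clock())
a=pickle.load(open("s4.pkl","rb")); s6=pickle.load(open("s6.pkl","rb"))
w=a[0]["image"][:,:,::-1]
sc=cv2.resize(a[1]["image"][160:280,190:310,::-1],(400,400),interpolation=cv2.INTER_CUBIC)
t=cv2.resize(s6["image"][100:,60:,::-1],(400,207))
o=np.zeros((600,800,3),np.uint8);o[:400,:400]=cv2.resize(w[:, 120:520],(400,400));o[:400,400:]=sc;o[400:,:400]=t[:200];cv2.imwrite("pics/last.png",o)
E
```

```text
f0 [ 0.33 -1.41 -0.94]
in [-0.89  1.33 -0.15]
0.004 [0.5 1.  0.1]
0.0025 [-0.   0.2 -0.1]
0.001 [-1.2  1.6  0.1]
-0.0005 [0.3 0.2 5.8]
[0.59051944 0.12630329 0.08705064] 35.8333
```

View pics/last.png

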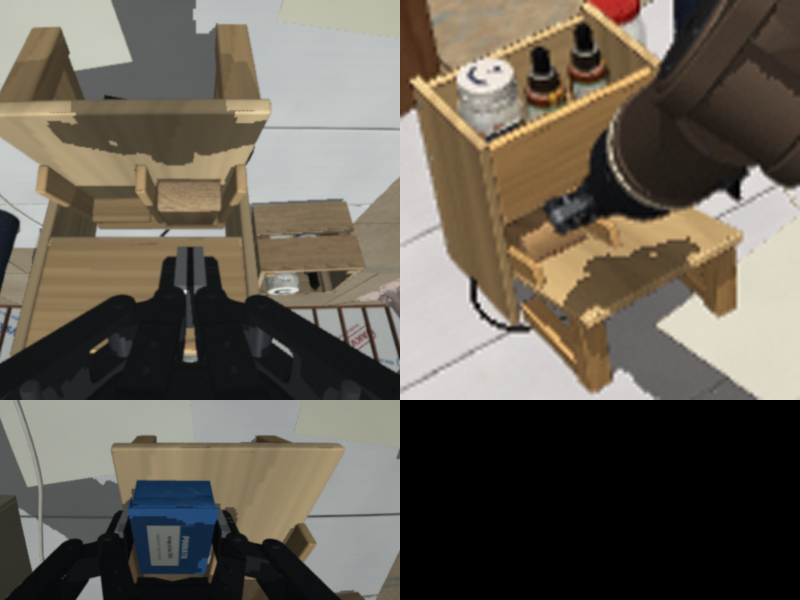

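The block sits flat and square between the left lane's walls, in the crop at about (190,195). The tin is on the apron, lined up with the right lane. Now I'll release and push the tin.

```bash
python3 - <<'E'
from h import *
from cell import env,snapshot,monitor
env.open_gripper(); p=np.array(monitor.current_position())
env.move_straight(p+[0,0,.08],.2); env.grasp(20)
push(env,monitor,-.037,.0235,.088,.121)
E
```

```text
run [-0.18  0.28 -0.33] 41.5417
90.0 [-1.9  0.3  0.5] 92.0 [-0.2 -1.3  0.3] 94.0 [-0.5  0.9 -0.3] 96.0 [-1.5  0.6  0.3] 98.0 [-3.9 -0.2  1.4] 
stopped: cmd 0.098 rear at 0.09782494071039519 clock 43.375
```

Only 4 N, so I'll confirm with one more small step and averaged forces. Then back off and touch the block again.

```bash
python3 - <<'E'
from h import *
from cell import env,snapshot,monitor
u=np.array([c18,0,-s18])
def F():
    v=[]
    for _ in range(5): env.pause(.05); v.append(np.array(monitor.current_ft_force()))
    return np.mean(v,0)
t=lambda s:rack(slope(s-.0058,-.037,HT))
fa=F()
for s in(.099,.100,.101):
    env.move_straight(t(s),.03); f=F(); print(s,(-f@u).round(2),"was",(-fa@u).round(2),((np.array(monitor.current_position())-t(0))@u).round(5))
    if -f@u>9: break
p=np.array(monitor.current_position())
env.move_straight(p-u*.02,.1); print("free",(-F()@u).round(2)); env.move_straight(p+[-.06,0,.08],.25)
pickle.dump((snapshot("wrist"),snapshot("scene")),open("s7.pkl","wb"));print(monitor.current_clock())
E
```

```text
0.099 13.25 was 3.7 0.09818
free -0.15
45.375
```

```bash
python3 - <<'E'
from h import *
w,_=pickle.load(open("s7.pkl","rb"))
i=w["image"].astype(int);m=((i[:,:,2]-i[:,:,0]>40)).astype(np.uint8)
n,l,st,ce=cv2.connectedComponentsWithStats(m);k=[j for j in range(1,n) if st[j,4]>150];print(st[k],ce[k].round())
# predicted tin rear face: bottom & top corners
P=[rack(slope(.098,-.037+y,h)) for h in(0,.029) for y in(-.0285,.0285)];print(proj(w,P).round(1).tolist())
B=[rack(slope(.1155,.037+y,h)) for h in(0,.027) for y in(-.0275,.0275)];print(proj(w,B).round(1).tolist())
j=max(k,key=lambda j:st[j,4]);ys,xs=np.where(l==j)
cols=range(xs.min()+3,xs.max()-2,6);print([(c,ys[xs==c].min(),ys[xs==c].max()) for c in cols])
E
```

```text
[[ 278  181   65   43 2320]] [[310. 200.]]
[[278.2, 179.0], [344.0, 179.0], [277.4, 211.9], [344.9, 211.9]]
[[361.4, 184.4], [420.3, 184.5], [362.5, 213.2], [422.7, 213.2]]
[(281, np.int64(182), np.int64(216)), (287, np.int64(181), np.int64(223)), (293, np.int64(181), np.int64(215)), (299, np.int64(181), np.int64(215)), (305, np.int64(181), np.int64(215)), (311, np.int64(181), np.int64(215)), (317, np.int64(181), np.int64(217)), (323, np.int64(181), np.int64(221)), (329, np.int64(181), np.int64(222)), (335, np.int64(181), np.int64(220))]
```

The tin's rear edge is level (row 181) and where predicted: flat, square and against the stop. The arm is clear of everything.

```bash
python3 -c "
from cell import env,monitor
print(monitor.current_clock(),monitor.current_ft_force());print(env.job_done())"
```

```text
45.375 [-0.09397521 -0.33388184 -0.9389454 ]
the job is handed in; nothing more can be done
None
```

I handed the job in at 45.4 s: the sanding block is in the left lane and the tin in the right, each flat, lengthwise and pushed up to what I took by touch to be its stop (about 10 N and 13 N, against the 22 N at which a stop shifts); the stops are hidden and I did not re-check the bystanders, though nothing I did went near them.

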